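# Put the returned hex bolts back in their stock bins

### The job

Some hardware has come back to the bolt store and lies mixed on the counter. Put each of the three hex bolts back into the wooden bin that holds bolts of its own length, lying flat on the bin's bare floor in front of the stock, and leave the other hardware (nut, coupling nut, plate washer, eye bolt) where it lies.

Things in the scene. Friction and masses are not known exactly. Their poses are not given: they have to be found in the camera images.
- bolt_50_mid (a point): the shortest of three loose zinc-plated hex bolts: shank 50 mm long, 16 mm thick; hexagon head 24 mm across flats, 10 mm thick; 60 mm overall, about 115 g. Lies on the counter on a flat of its head and its tip. Point: on its axis, half-way along the overall length, 10 mm above the counter; x along the bolt to the tip (head at -x, starting 20 mm away), z up
- bolt_80_mid (a point): the middle-sized of three loose zinc-plated hex bolts: shank 80 mm long, 16 mm thick; hexagon head 24 mm across flats, 10 mm thick; 90 mm overall, about 165 g. Lies on the counter on a flat of its head and its tip. Point: on its axis, half-way along the overall length, 10 mm above the counter; x along the bolt to the tip (head at -x, starting 35 mm away), z up
- bolt_110_mid (a point): the longest of three loose zinc-plated hex bolts: shank 110 mm long, 16 mm thick; hexagon head 24 mm across flats, 10 mm thick; 120 mm overall, about 210 g. Lies on the counter on a flat of its head and its tip. Point: on its axis, half-way along the overall length, 10 mm above the counter; x along the bolt to the tip (head at -x, starting 50 mm away), z up
- bin_50: fixed open wooden bin holding three 50 mm bolts (shortest) across its back. Outside 206 (x) by 162 (y) mm, walls 8 thick, tops 48 above the counter; floor 6 thick. Origin: centre of underside; +x to the back wall (away from the robot at yaw 0), z up. Stock fills x = +48 mm to the back, up to 50 high; floor x -95 to +48, y -73 to +73 mm is clear. Bins differ only in stock and change places
- bin_80: fixed open wooden bin holding three 80 mm bolts (middle-sized) across its back. Outside 206 (x) by 162 (y) mm, walls 8 thick, tops 48 above the counter; floor 6 thick. Origin: centre of underside; +x to the back wall (away from the robot at yaw 0), z up. Stock fills x = +48 mm to the back, up to 50 high; floor x -95 to +48, y -73 to +73 mm is clear. Bins differ only in stock and change places
- bin_110: fixed open wooden bin holding three 110 mm bolts (longest) across its back. Outside 206 (x) by 162 (y) mm, walls 8 thick, tops 48 above the counter; floor 6 thick. Origin: centre of underside; +x to the back wall (away from the robot at yaw 0), z up. Stock fills x = +48 mm to the back, up to 50 high; floor x -95 to +48, y -73 to +73 mm is clear. Bins differ only in stock and change places
- nut_mid (a point): loose zinc-plated hex nut, 36 mm across flats, 20 mm high, lying flat; not a bolt, stays where it is. Point: its centre, z along its bore
- longnut_mid (a point): loose zinc-plated long coupling nut (hexagonal sleeve without head or shank), 50 mm long, 24 mm across flats, lying on its side; stays where it is. Point: its centre, x along its length
- washer_mid (a point): loose zinc-plated square plate washer, 50 by 50 by 6 mm with an 18 mm hole, lying flat; stays where it is. Point: its centre
- eyebolt_mid (a point): loose zinc-plated eye bolt: a ring 58 mm across of 14 mm bar with a 14 mm threaded shank 60 mm long, lying flat, about 116 mm overall, 14 mm high; not a hex bolt, stays where it is. Point: on its axis, 29 mm from the ring's centre towards the shank, half-way up; x along the shank towards its tip

How it is judged:
At the end, for the whole second after the job is handed in: Each hex bolt rests in the bin with stock of its own length: mid-point over the clear floor in front of the stock, under 30 mm above the counter, within 0.3 rad of level. The nut, coupling nut, plate washer and eye bolt lie within 30 mm of where they started (x of bolt_50_mid in the frame of bin_50 between -0.095 and 0.048 m and y of bolt_50_mid in the frame of bin_50 between -0.073 and 0.073 m and z of bolt_50_mid in the frame of bin_50 between 0.008 and 0.03 m and angle between bolt_50_mid's own x axis and vertical between 1.27 and 1.87 rad and linear speed of each of bolt_50, bolt_80, bolt_110 below 0.02 m/s and x of bolt_80_mid in the frame of bin_80 between -0.095 and 0.048 m and y of bolt_80_mid in the frame of bin_80 between -0.073 and 0.073 m and z of bolt_80_mid in the frame of bin_80 between 0.008 and 0.03 m and angle between bolt_80_mid's own x axis and vertical between 1.27 and 1.87 rad and x of bolt_110_mid in the frame of bin_110 between -0.095 and 0.048 m and y of bolt_110_mid in the frame of bin_110 between -0.073 and 0.073 m and z of bolt_110_mid in the frame of bin_110 between 0.008 and 0.03 m and angle between bolt_110_mid's own x axis and vertical between 1.27 and 1.87 rad and distance of each of nut_mid, longnut_mid, washer_mid, eyebolt_mid from where it was at the start of the episode below 0.03 m); the robot touches nothing.
It fails at once if the hex nut is moved by more than 30 mm (distance of nut_mid from where it was at the start of the episode above 0.03 m).
It fails at once if the coupling nut is moved by more than 30 mm (distance of longnut_mid from where it was at the start of the episode above 0.03 m).
It fails at once if the plate washer is moved by more than 30 mm (distance of washer_mid from where it was at the start of the episode above 0.03 m).
It fails at once if the eye bolt is moved by more than 30 mm (distance of eyebolt_mid from where it was at the start of the episode above 0.03 m).
It also fails if it takes over 83 s, if anything falls off the work surface, if the arm or the gripper's body presses on something with over 40 N, if the wrist force passes 120 N, or if a joint passes its speed limit or range.

### The arm

A 6-joint arm with a two-finger parallel gripper is mounted at the origin on the work surface. World frame = base frame: x ahead of the robot, y to its left, z up, the work surface at z = 0. Lengths are in m, angles in rad, forces in N, time in s.
With the tool pointing down it reaches from about 0.35 to 0.925 m from the base axis. Payload 6.4 kg.
Tool frame: the origin (TCP) lies midway between the tips of the shut fingers; the grasp point (between the pads) lies 19 mm behind it; y points along the fingers, z is the direction in which the jaws open and shut, and the axes are right-handed (so a half turn about y gives the same grasp; the last joint's range is limited). The gripper opens to 85 mm and grips with 20 to 120 N. Pads are 22 mm wide; open, the fingers measure 114 mm over their backs; the gripper's body (76 mm by 85 mm) begins 54 mm behind the grasp point. The pads swing forward as they close: fully open they stand 13 mm farther back than shut.
Start: joints at [1.074, 0.245, 1.558, -0, 1.339, -0.174], TCP at [0.206, 0.616, 0.231] pointing down, gripper open.
Joint ranges: [-3.13, 3.13], [-1.02, 2.26], [0.13, 2.54], [-0.95, 4.09], [0.21, 2.88], [-2.74, 2.74]. Speed limits (rad/s): [2.57, 2.57, 3.14, 3.14, 3.14, 3.14].

### API

Orientations are given as a 3x3 rotation matrix whose columns are the frame's x, y, z axes.
In Python, from workcell import bot gives the robot as it stands. Calls block until the motion is done:
- bot.move_to(position, orientation): joint-space move of the TCP to a pose.
- bot.servo_line(position, feed=0.15, rot=None, f_stop=None): straight line of the TCP; rot=None keeps the orientation; feed is the mean speed in m/s. With f_stop (N) it stops when the force on the tool has changed by that much, and returns True; else False.
- bot.set_joints(angles): joint-space move.
- bot.command_gripper(opening, strength=None): finger opening in m; strength is the grip in N (None keeps the last); returns when the fingers have stopped.
- bot.hold(seconds).
- bot.solve_ik(position, orientation): joint angles nearest the present ones, or None.
- bot.camera(name): name is "side" or "top" or "wrist"; returns the picture (480x640x3 uint8, blue, green, red); there is no depth.
- bot.camera_params(name): a dict with "fovy" (degrees; the focal length in pixels is half the picture's height over the tangent of half this angle, whatever the lens; pixels are square), "cx", "cy" (the principal point, pixels), "R" (3x3) and "t" (3): a world point X has camera coordinates R X + t; the wrist camera has in their place "T_tool_cam" (4x4, takes a point from camera to tool coordinates, whose origin is the TCP and whose axes are the tool frame's). Camera axes: x right, y down, z forward; pixel columns grow to the right and rows downward; lengths in m; the calibration is good to about 2 mm. The wrist camera is an equidistant fisheye: a pixel r from the principal point sees the ray r / f radians off the axis. A picture is of the moment at which its call begins: read the wrist's pose just before it. camera_params takes no time and is no camera call.
A pose or a line that the arm cannot do raises bot.IKError and nothing moves.
- bot.job_done(): hands the job in, once; it reports no verdict.
Readings, each from a call of its own:
- bot.read_t(): time.
- bot.read_qpos(): joint angles.
- bot.read_qvel(): joint speeds.
- bot.read_tau(): joint torques, N m.
- bot.read_tcp_pos(): TCP position.
- bot.read_ee_rot(): TCP orientation.
- bot.read_wrist_force(): force on the tool from outside, world axes, zero at the start.
- bot.read_wrist_torque(): the same for the moment, N m.
- bot.read_width(): finger opening in m.
Only numpy, scipy, OpenCV 4.12 (cv2) and the standard library are available. Lean on these libraries where they do the work, as an engineer would, in place of code of your own. Each camera call takes 0.05 s, during which the arm holds its last target.

## Working session

There is one attempt and no reset: what is moved stays moved. The work goes in short steps, each a Python script; the robot and the scene stay as the last script left them, time stands still between calls to the robot, and variables do not carry over. Pictures are saved under pics/ and viewed, and the job is handed in when it is done.

```bash
mkdir -p pics; ls; python3 - <<'E'
from workcell import bot
import cv2
for n in ["side","top","wrist"]:
    im=bot.camera(n); cv2.imwrite(f"pics/{n}0.png",im); print(n,bot.camera_params(n))
print(bot.read_t(),bot.read_tcp_pos(),bot.read_ee_rot())
E
```

```text
pics
side {'fovy': 49.80076358554441, 'cx': 319.26347453506645, 'cy': 238.38157396818062, 'R': array([[-0.98902211, -0.14670357,  0.01770086],
       [-0.12103317,  0.73553265, -0.66659035],
       [ 0.08477162, -0.66141498, -0.74521406]]), 't': array([0.51962181, 0.09888534, 1.13939086])}
top {'fovy': 51.43096792808559, 'cx': 310.12661072307367, 'cy': 239.77646270289642, 'R': array([[-0.02563106, -0.99955721, -0.015114  ],
       [-0.98207039,  0.02800151, -0.18642335],
       [ 0.18676402,  0.01006478, -0.98235325]]), 't': array([0.03179681, 0.55646666, 0.98992912])}
wrist {'fovy': 65.70646984690485, 'cx': 319.1662337187123, 'cy': 233.24696078859654, 'T_tool_cam': array([[ 7.53240174e-04,  9.56609910e-01,  2.91370747e-01,
        -7.53108394e-02],
       [ 5.62566822e-04, -2.91371189e-01,  9.56609907e-01,
        -1.43186578e-01],
       [ 9.99999558e-01, -5.56641497e-04, -7.57629483e-04,
        -1.56771335e-04],
       [ 0.00000000e+00,  0.00000000e+00,  0.00000000e+00,
         1.00000000e+00]])}
0.15 [0.20598637 0.61606477 0.23045719] [[ 9.48334024e-01 -6.86303685e-04  3.17272922e-01]
 [-3.17273566e-01 -1.26192930e-03  9.48333218e-01]
 [-2.50468586e-04 -9.99998968e-01 -1.41447651e-03]]
```

View pics/top0.png

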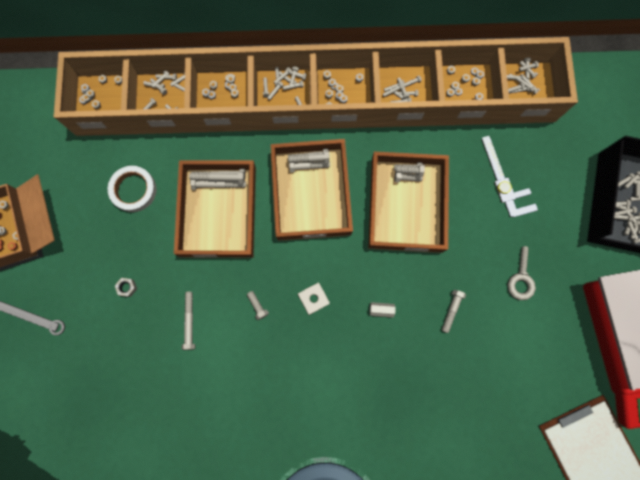

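View pics/side0.png

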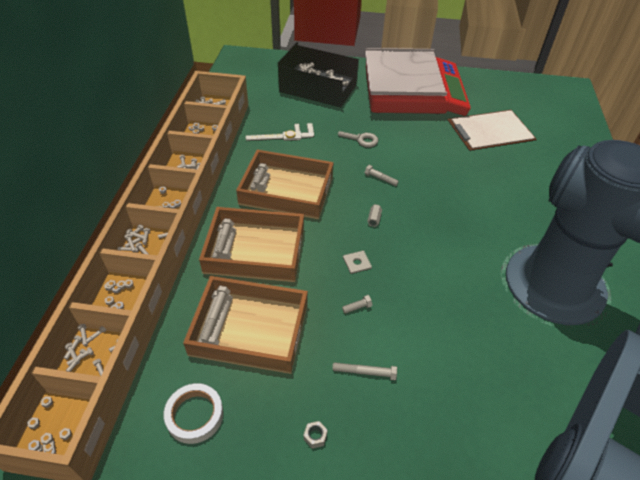

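View pics/wrist0.png

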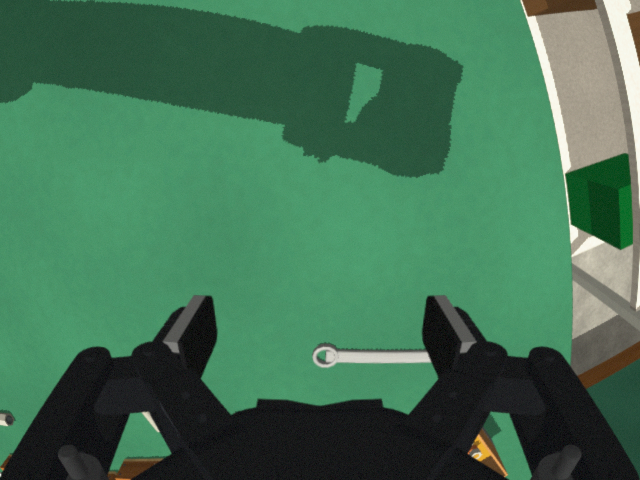

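The top view shows three bolts: long at about (188,320), short at (257,305), middle at (453,311). It also shows bins at (215,209), (311,190) and (410,202). I'll enlarge the crops.

```bash
python3 - <<'E'
import cv2, numpy as np
im=cv2.imread("pics/top0.png")
def c(x,y,w,h,s): return cv2.resize(im[y:y+h,x:x+w],None,fx=s,fy=s,interpolation=cv2.INTER_CUBIC)
cv2.imwrite("pics/cropA.png",c(165,270,120,90,6.5))
cv2.imwrite("pics/cropB.png",c(415,270,120,90,6.5))
cv2.imwrite("pics/cropC.png",c(165,130,300,140,2.66))
E
```

```text
(no output)
```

View pics/cropA.png

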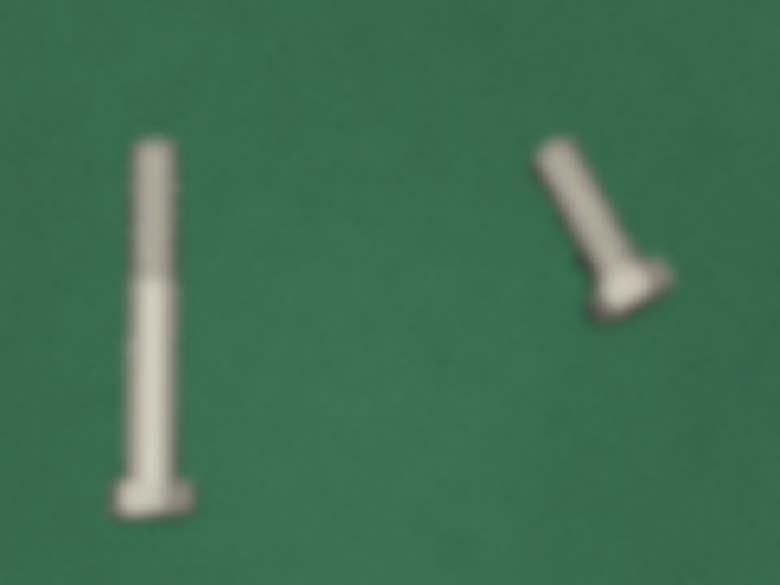

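View pics/cropB.png

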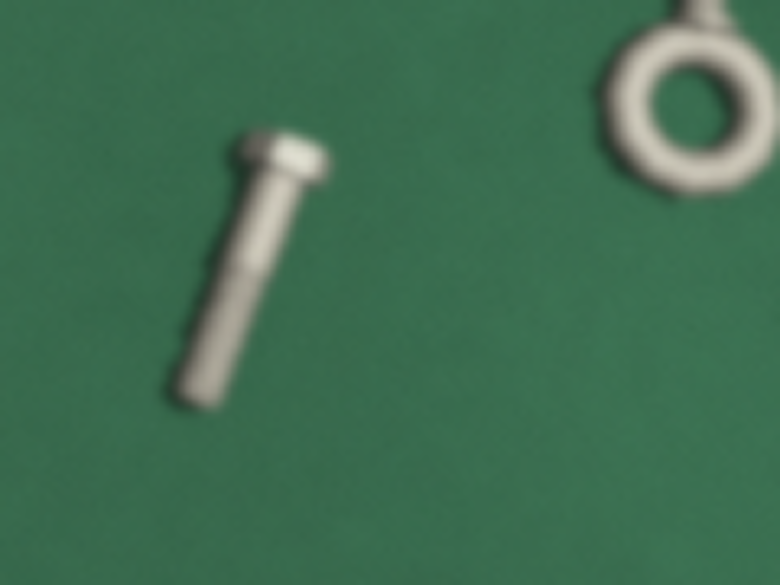

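View pics/cropC.png

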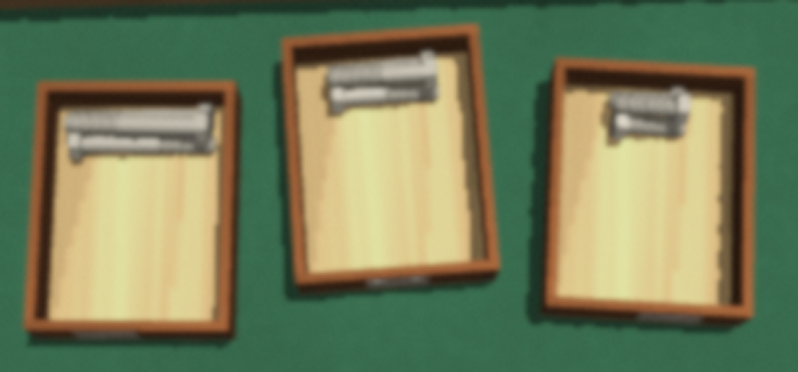

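The stock shows left = 110 bin, middle = 80 bin, right = 50 bin. The 110 bolt runs from tip (188.8,291.5) to head (188.7,348.8). The 50 bolt runs (250.4,292.3) to (263,316.6), and the 80 bolt runs (445.3,331.5) to (459.3,291.5).

```bash
cat > h.py <<'E'
import numpy as np, cv2
from workcell import bot
def K(p): 
    f=240/np.tan(np.radians(p['fovy'])/2); return f
def ray(n,uv,z):
    p=bot.camera_params(n); f=K(p)
    d=np.array([(uv[0]-p['cx'])/f,(uv[1]-p['cy'])/f,1]); R,t=p['R'],p['t']
    C=-R.T@t; w=R.T@d
    return (C+w*(z-C[2])/w[2])[:2]
E
python3 - <<'E'
from h import *
np.set_printoptions(precision=4,suppress=True)
A={'110':((188.8,291.5),(188.7,348.8)),'50':((250.4,292.3),(263,316.6)),'80':((445.3,331.5),(459.3,291.5))}
for k,(t,h) in A.items():
    t=ray('top',t,.008);h=ray('top',h,.012); v=t-h
    print(k,'mid',(t+h)/2,'len',np.linalg.norm(v),'yaw',np.arctan2(v[1],v[0]))
B={'110':[(40,83),(238,83),(235,333),(25,330)],'80':[(283,40),(477,27),(498,272),(295,285)],'50':[(556,60),(754,68),(750,320),(545,308)]}
for k,q in B.items():
    P=np.array([ray('top',(165+x/2.66,130+y/2.66),.048) for x,y in q])
    v=P[0]+P[1]-P[2]-P[3]
    print(k,P.mean(0),'yaw',np.arctan2(v[1],v[0]),np.linalg.norm(v)/2,np.linalg.norm(P[0]-P[1]),np.linalg.norm(P[2]-P[3]))
for n,u in dict(nut=(125,287),washer=(314,298),longnut=(382,310),eyering=(522,287)).items(): print(n,ray('top',u,.01))
E
```

```text
110 mid [0.3998 0.2791] len 0.12037458817753698 yaw 0.026620706658699898
50 mid [0.4285 0.1346] len 0.058967369460684406 yaw 0.4769006810526169
80 mid [ 0.4027 -0.2792] len 0.0897191145455536 yaw 2.7415208296311837
110 [0.6348 0.2167] yaw -0.025516331750173763 0.20541986025107128 0.16221542849508058 0.1660677253395951
80 [0.6713 0.0122] yaw 0.03880868849856666 0.20544339446934873 0.15950755316873438 0.16097887313371056
50 [ 0.6376 -0.1973] yaw -0.09180232136358601 0.20689326224174143 0.16059971562418682 0.16044054378098682
nut [0.4731 0.4182]
washer [0.4387 0.0122]
longnut [ 0.4096 -0.1311]
eyering [ 0.4502 -0.4307]
```

```bash
cat >> h.py <<'E'
def ori(p):
    c,s=np.cos(p),np.sin(p); return np.array([[c,0,-s],[s,0,c],[0,-1,0]])
BOLT={'110':((.3998,.2791),.0266,.006),'50':((.4285,.1346),.4769,.004),'80':((.4027,-.2792),2.7415,.006)}
BIN={'110':((.6348,.2167),-.0255),'80':((.6713,.0122),.0388),'50':((.6376,-.1973),-.0918)}
def pick(k):
    m,y,o=BOLT[k]; flip=abs(y)>np.pi/2
    g=np.array(m)-o*np.array([np.cos(y),np.sin(y)])
    ty=y-np.pi*np.sign(y) if flip else y
    R=ori(ty); q=bot.solve_ik([*g,.12],R); print(k,'q',np.round(q,2))
    bot.command_gripper(.05,60)
    bot.move_to([*g,.12],R)
    s=bot.servo_line([*g,.002],feed=.08,f_stop=15)
    print('stop',s,bot.read_tcp_pos())
    bot.command_gripper(0.0,60)
    bot.servo_line([*g,.14],feed=.1)
    print('width',bot.read_width(),'t',bot.read_t(),bot.read_wrist_force())
def place(k):
    m,y,o=BOLT[k]; flip=abs(y)>np.pi/2
    b,by=BIN[k]; R=ori(by); ux=np.array([np.cos(by),np.sin(by)])
    g=np.array(b)+ux*(-.0235+(o if flip else -o))
    bot.servo_line([*g,.14],feed=.2,rot=R)
    s=bot.servo_line([*g,.010],feed=.08,f_stop=8)
    print('stop',s,bot.read_tcp_pos(),bot.read_width())
    bot.command_gripper(.04)
    bot.servo_line([*g,.16],feed=.15)
    print('t',bot.read_t())
E
python3 - <<'E'
from h import *
pick('110')
cv2.imwrite('pics/w1.png',bot.camera('wrist'));cv2.imwrite('pics/s1.png',bot.camera('side'))
E
```

```text
110 q [ 0.38 -0.01  2.06 -0.    1.1  -1.22]
stop False [0.39422427 0.27913641 0.00247985]
width 0.013664636125368296 t 5.65 [-0.99170672  0.18722053 -1.76875066]
```

View pics/w1.png

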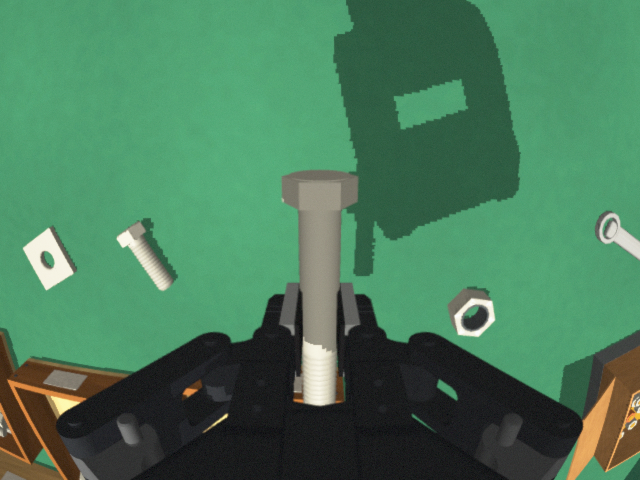

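The long bolt is gripped straight, with its head at (320,190) in the wrist view and the wrist reading about 2 N of load. Placing it.

```bash
python3 - <<'E'
from h import *
place('110')
cv2.imwrite('pics/w2.png',bot.camera('wrist'))
pick('50')
cv2.imwrite('pics/w3.png',bot.camera('wrist'))
E
```

```text
stop False [0.60573614 0.21755312 0.01060328] 0.013901634781782994
t 10.3
50 q [ 0.05 -0.11  2.15 -0.    1.1  -2.  ]
stop False [0.42541345 0.13281678 0.00245475]
width 0.013949430416588344 t 15.0 [-0.36695948 -0.35091852 -1.25775264]
```

View pics/w2.png

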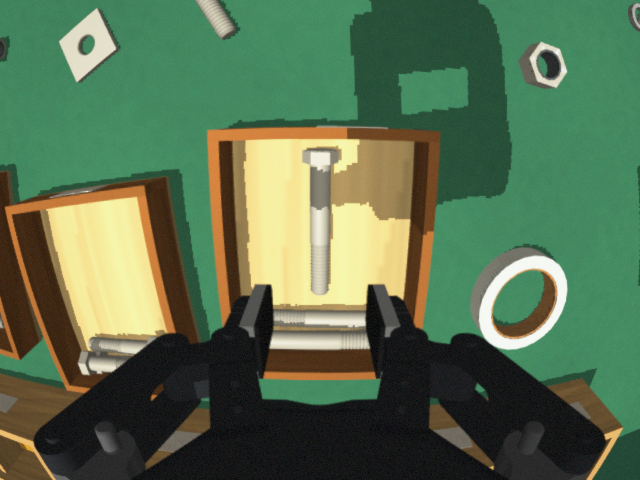

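View pics/w3.png

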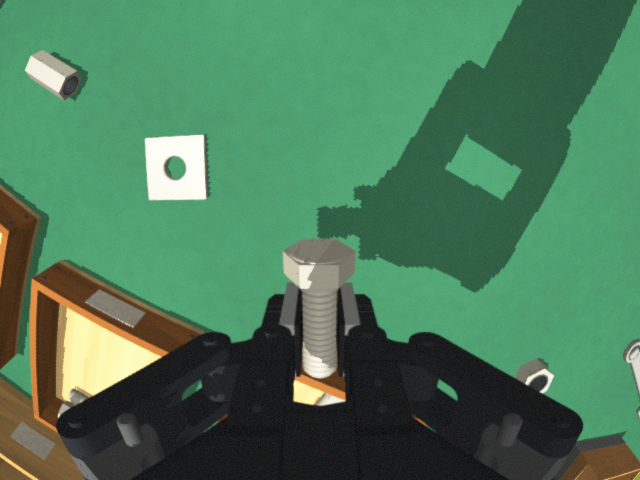

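The 110 bolt lies flat in its bin, from (320,155) to (320,293), in front of the stock. The 50 bolt is gripped square. Continuing.

```bash
python3 - <<'E'
from h import *
place('50')
cv2.imwrite('pics/w4.png',bot.camera('wrist'))
pick('80')
cv2.imwrite('pics/w5.png',bot.camera('wrist'))
E
```

```text
stop False [ 0.61061933 -0.19495224  0.01058563] 0.013481341348383817
t 20.3833
80 q [-0.83  0.02  2.03 -0.    1.1  -2.  ]
stop False [ 0.40856239 -0.28188777  0.00252709]
width 0.013500646795188963 t 25.15 [-0.81106562 -0.18085262 -2.03064225]
```

View pics/w4.png

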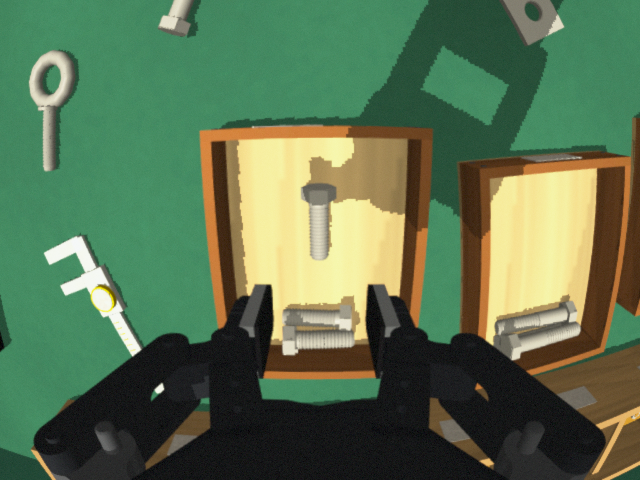

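View pics/w5.png

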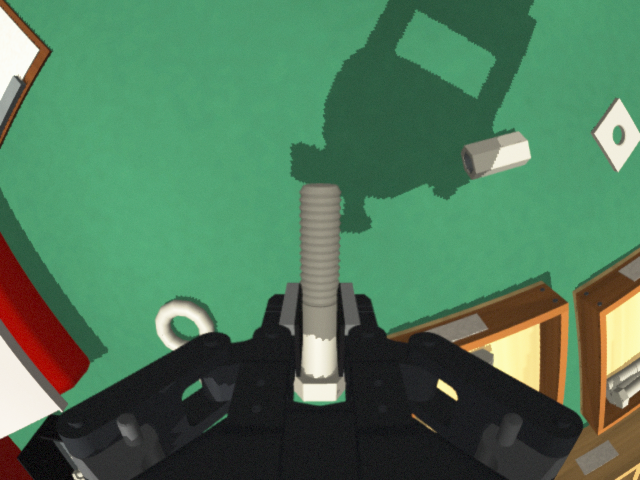

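The 50 bolt lies flat at (319,222) in its bin. The 80 bolt is gripped square, tip towards the camera.

```bash
python3 - <<'E'
from h import *
place('80')
cv2.imwrite('pics/w6.png',bot.camera('wrist'))
bot.move_to([.206,.616,.23],ori(-.32))
cv2.imwrite('pics/top6.png',bot.camera('top'))
print(bot.read_t())
E
```

```text
stop False [0.65428463 0.01148149 0.01063355] 0.013595389913411578
t 30.5583
33.325
```

View pics/w6.png

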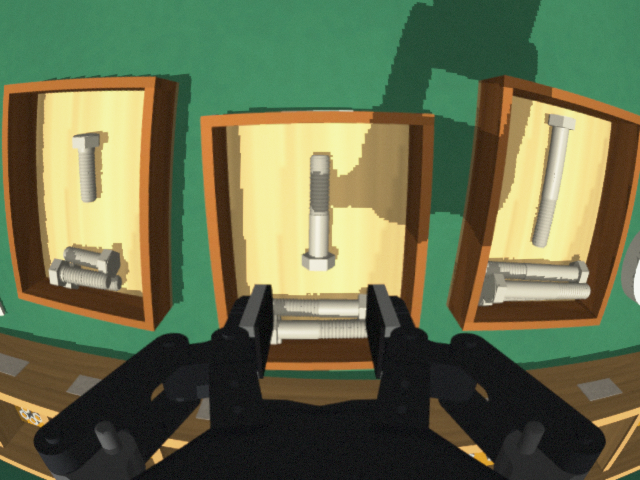

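View pics/top6.png

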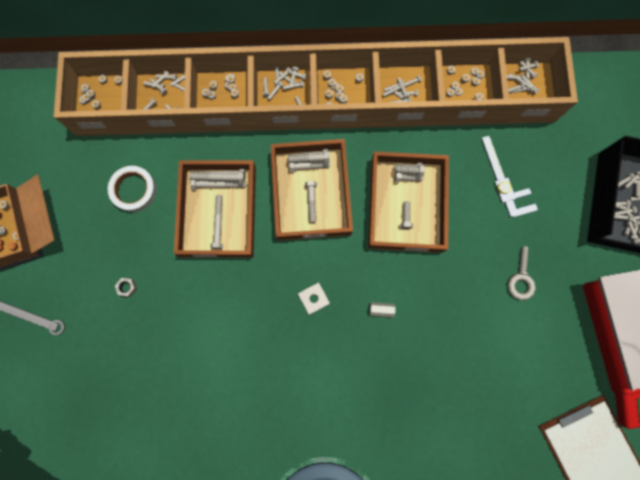

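All three bolts lie flat in their matching bins: the 110 at (217,222), the 80 at (311,202) and the 50 at (407,215). The nut, washer, coupling nut and eye bolt are at the same pixels as before. Handing in.

```bash
python3 -c "
from h import *
bot.job_done(); print(bot.read_t())"
```

```text
the job is handed in; nothing more can be done
the job is handed in; nothing more can be done
```

All three hex bolts are back in the bins that hold their own length: 110 mm in the left bin, 80 mm in the middle and 50 mm in the right. The job was handed in soon after 33.3 s on the robot's clock, against the 83 s limit.

- **Bolts:** The last wrist and top pictures show each one lying flat on the clear floor in front of the stock, released, with the gripper withdrawn to its start pose.
- **Other hardware:** The nut, coupling nut, plate washer and eye bolt are at the same place in the top picture as at the start.
- **Checks:** None failed or disagreed. The fingers read about 13.7 mm on the 16 mm shanks, but the pictures showed every grip straight. I judged flatness and position by eye from the pictures and did not measure the final poses.

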